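# Close the loaded chip cassette, pinch its side catches and hold it lifted out of its dock

## Robot

A 6-joint arm with a two-finger parallel gripper is mounted at the origin on the work surface. World frame = base frame: x ahead of the robot, y to its left, z up, the work surface at z = 0. Lengths are in m, angles in rad, forces in N, time in s.
With the tool pointing down it reaches from about 0.375 to 0.825 m from the base axis. Payload 5.5 kg.
Tool frame: the origin (TCP) lies midway between the tips of the shut fingers; the grasp point (between the pads) lies 19 mm behind it; z points along the fingers, y is the line along which they close (so a half turn about z gives the same grasp; the last joint's range is limited). The gripper opens to 85 mm and grips with 20 to 120 N. Pads are 22 mm wide; open, the fingers measure 114 mm over their backs; the gripper's body (76 mm by 85 mm) begins 54 mm behind the grasp point. The pads swing forward as they close: fully open they stand 13 mm farther back than shut.
Start: joints at [-1.276, 0.314, -0.047, 1.21, 0, 1.571], TCP at [0.174, -0.574, 0.231] pointing down, gripper open.
Joint ranges: [-2.67, 2.67], [-0.69, 1.73], [-1.03, 1.25], [-2.08, 2.16], [-1.42, 1.45], [-3.14, 3.14]. Speed limits (rad/s): [2.39, 2.39, 3.01, 3.14, 3.14, 3.14].

## Interface

Orientations are given as a rotation vector (axis times angle).
In Python, from cell import * gives the robot as it stands.
- The arm moves only by the tool servo_tool, never from a script. Its argument "steps" is a list of rows, each a list of 2 entries, a list of its own where there are three numbers: the shift along the tool's x, y, z in m, then the turn, a rotation vector about the tool's x, y, z in degrees. A call has 1 to 10 rows; each row shifts and turns the commanded pose from where the row before left it, along the tool's axes as they then stand; what a row does not reach is not made up. A row lasts 1/10 s, in which the tool goes at most 50 mm and 8.59 degrees, less where a joint would pass 70% of its speed; a pose out of reach is approached as far as the arm can. A call with a gripper value outside its range is refused whole. "gripper" is the finger opening in m, from 0 to 0.0854, set as the call begins (left out, the last holds). The fingers move at their own pace and stop on an object; "newtons" is the grip in N (left out, the last holds). Time passes only in rows, so rows that do not move let the fingers close. It gives the time, the measured TCP pose, the force, the opening and the grip force at its end, in the units of the state.
- state(): the state, without advancing time (a new reading comes with each control period).
- snapshot(name): name is "side" or "top" or "wrist"; returns (picture, depth): 420x560x3 uint8, red, green, blue; 420x560 float32, m along the optical axis (not along the pixel's ray), 0 where there is no reading.
- get_calibration(name): a dict with "fx", "fy", "cx", "cy" (pixels), "dist" ([k1, k2, p1, p2, k3] as OpenCV has them; the pictures are not rectified), "rvec" (rotation vector, rad) and "tvec" (3), from world to camera coordinates, as OpenCV has them. Camera axes: x right, y down, z forward; pixel columns grow to the right and rows downward; lengths in m; the calibration is good to about 2 mm. A picture is of the moment at which its call begins: read the wrist's pose just before it. get_calibration takes no time and is no camera call; for the wrist camera it gives the pose at the moment of the call.
- hand_in(): hands the job in; it is judged then, once.
The state is a dict: "clock": time; "q": joint angles; "qd": joint speeds; "effort": joint torques, N m; "ee_pos": TCP position; "eef_rot": TCP orientation; "ft_force": force on the tool from outside, world axes, zero at the start; "torque": the same for the moment, N m; "opening": finger opening in m; "grip_force": force on a finger pad.
Only numpy, scipy, OpenCV 4.12 (cv2) and the standard library are available. Lean on these libraries where they do the work, as an engineer would, in place of code of your own. Each camera call takes 0.05 s, during which the arm holds its last target. There are 200 camera calls.

## Task

The chip cassette has been loaded: first swing its lid fully shut while it is still latched in its dock. Then pinch its two side catches together between the fingers, lift the cassette out and finish while still holding it by the pinched catches, level, still and lid shut, above that dock with its underside at least 10 cm over the bench. Leave the other things on the bench where they are.

Things in the scene. Friction and masses are not known exactly. Their poses are not given: they have to be found in the camera images.
- cassette_center (a point): Centre, half-way up, of the black chip cassette: 104 mm long (its x), 36 mm wide (y), 74 mm high without lid (z, up), 0.2 to 0.4 kg. It stands latched in one of two like docks, the other being empty; its underside is 12 mm and this centre 49 mm above the bench at the start. It slides out straight up, with 1 mm play at each side, and is clear of the dock after a rise of 35 mm.
- pad_left (a point): Middle of the outer face of the grey ribbed catch pad at mid-length of the cassette's +y side: 19 mm above the cassette's centre, 29 mm to its side. Pad 30 mm long (x), 28 mm high, 5 mm thick. Outer faces of the two pads: 58 mm apart at rest, 46 mm pressed home. From the pad an arm runs down to a tooth under the dock's ledge: unless both catches are pressed in, it cannot be lifted out.
- pad_right (a point): The same for the pad on the cassette's -y side.
- lid_hinge (a point): Middle of the lid's hinge line, on the top edge of the cassette's near end: 52 mm towards the cassette's -x and 37 mm above its centre. Same axes as the cassette, whatever the lid's angle; the hinge line runs along y.
- lid (a joint): Angle of the cassette's grey lid: 0 is shut, lying flat on top (lid 104 mm long from the hinge towards the cassette's +x, 36 mm wide, 6 mm thick, with an 18 mm wide tab reaching 7 mm farther), growing as its free end swings up; about 1.5 is standing upright. The hinge is stiff: the lid stays where it is left, about 1 N at its middle moves it.
- catch_left (a joint): Inward travel of the catch on the cassette's +y side: 0 at rest, 0.006 pressed home (m). Springs back; 2 N starts it and 5 N takes it home. The tooth clears the ledge from about 0.0035 on.
- catch_right (a joint): The same for the catch on the cassette's -y side.
- dock_a: Fixed white dock, 126 mm (x) by 84 mm (y), origin at the bench under its centre; floor 12 mm, side walls and latch ledges 34 mm and end walls 42 mm above the bench. The cassette stands latched at its centre with the same axes; it may be the left or the right one of the two.
- dock_b: A second dock like dock_a, on the other side of the bench; empty.
- reel_mid: Bystander, to be left alone: solder reel, upright cylinder 46 mm across and 42 mm high, standing between the two docks; origin on its underside
- reel_side: Bystander, to be left alone: solder reel, upright, 60 mm across and 50 mm high, on the right of the docks; origin on its underside
- tweezers: Bystander, to be left alone: steel tweezers lying flat, 140 mm long, 5 mm high, on the robot's side of the docks; origin on its underside
- tape: Bystander, to be left alone: roll of tape lying flat, 68 mm across and 18 mm high, beyond the docks; origin on its underside
- board: Bystander, to be left alone: green circuit board 80 x 60 mm lying flat, parts on it up to 14 mm high, beyond the left dock; origin on its underside
- driver: Bystander, to be left alone: screwdriver about 0.2 m long lying flat, left of the docks; origin on its underside
- flux: Bystander, to be left alone: small brown bottle, 36 mm across and 75 mm high, beyond the right dock; origin on its underside
Things that resemble listed ones, but are neither listed nor needed, are in the scene too. Leave any red look-alike of the part that bears cassette_center alone.

How it is judged:
By the outcome, as a careful person would: the job done as asked, in the order asked, and still so for the second after the job is handed in, while the arm keeps its last pose, push and grip.
It also fails if it takes over 48 s, if anything falls off the work surface, if the arm or the gripper's body presses on something with over 40 N, if the wrist force passes 120 N, or if a joint passes its speed limit or range.

## Working session

There is one attempt and no reset: what is moved stays moved. The work goes in short steps, Python scripts to look and compute and a tool call to move; the robot and the scene stay as the last step left them, time stands still between calls to the robot, and variables do not carry over. Pictures are saved under pics/ and viewed, at most 10 in all, crops included, and the job is handed in when it is done.

Besides the shell and the picture viewer there is one more tool, called after "Call:" as a command line: name --argument value ..., lists and objects as JSON in quotes. servo_tool: Moves the arm, as the interface text tells. Its arguments: {"type":"object","properties":{"steps":{"type":"array","items":{"type":"array"}},"gripper":{"type":"number"},"newtons":{"type":"number"}},"required":["steps"]}

```bash
mkdir -p pics; cat > h.py <<'E'
from cell import *
import numpy as np, cv2
from scipy.spatial.transform import Rotation as R
def cloud(name):
    c=get_calibration(name); p,d=snapshot(name)
    K=np.array([[c['fx'],0,c['cx']],[0,c['fy'],c['cy']],[0,0,1.]])
    v,u=np.mgrid[0:d.shape[0],0:d.shape[1]]
    n=cv2.undistortPoints(np.stack([u,v],-1).reshape(-1,1,2).astype(np.float64),K,np.array(c['dist'],float)).reshape(d.shape+(2,))
    P=np.dstack([n,np.ones(d.shape)])*d[...,None]
    Rm=cv2.Rodrigues(np.array(c['rvec'],float))[0]
    W=(P-np.array(c['tvec']).reshape(3))@Rm
    W[d==0]=np.nan
    return p,d,W
E
python3 - <<'E'
from h import *
print(state())
for n in('top','side'):
    p,d,W=cloud(n); np.savez(f'{n}.npz',p=p,W=W)
    cv2.imwrite(f'pics/{n}1.png',p[...,::-1])
E
```

```text
{'clock': 0.0, 'q': array([-1.27596512e+00,  3.14227844e-01, -4.80247376e-02,  1.21019471e+00,
       -2.24093333e-05,  1.57077985e+00]), 'qd': array([-0.00081424, -0.00012679,  0.00066285,  0.00043222,  0.00137442,
        0.00101907]), 'effort': array([ 2.57423826e-04, -5.39590037e+01,  3.39748621e+01,  1.95275189e-02,
       -6.11920882e-05, -2.48833010e-05]), 'ee_pos': array([ 0.17418086, -0.57358913,  0.23045729]), 'eef_rot': array([-3.10590297e+00, -4.61230448e-01,  4.15495733e-04]), 'ft_force': array([-0.16031904,  0.03810018, -0.2470569 ]), 'torque': array([ 0.01057261, -0.01552079,  0.03310308]), 'grip_force': 0.0, 'opening': 0.08558289397066786}
```

View pics/top1.png

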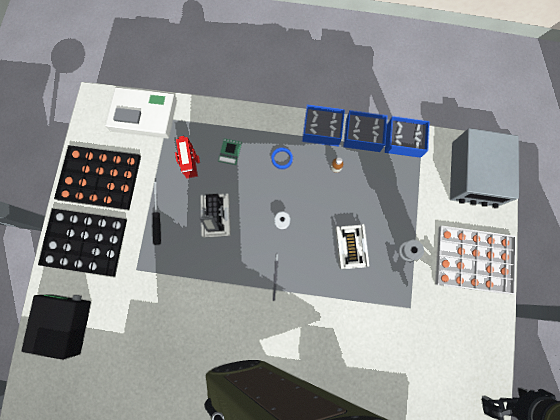

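View pics/side1.png

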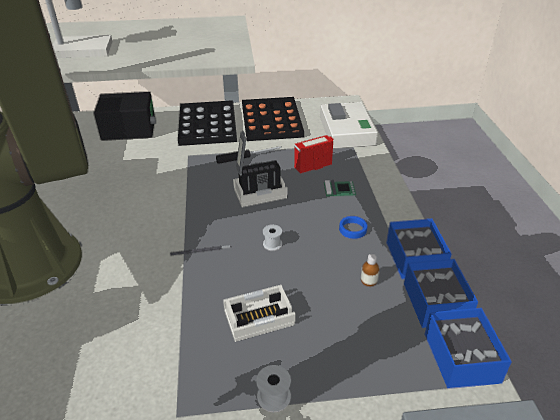

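Top view: the black cassette, lid up, stands in the left dock at (215,214). The empty dock is at (351,245), with a barred floor. The red look-alike at (186,156) has no dock and is to be left alone. I'll confirm this with an enlarged crop and measure.

```bash
python3 - <<'E'
from h import *
t=np.load('top.npz'); s=np.load('side.npz')
c=np.hstack([cv2.resize(t['p'][180:250,180:250],(400,400),interpolation=cv2.INTER_CUBIC),cv2.resize(s['p'][125:210,220:305],(400,400),interpolation=cv2.INTER_CUBIC)])
cv2.imwrite('pics/crop1.png',c[...,::-1])
W=t['W']
print('px 215,214',W[214,215], 'dock b',W[245,351],'bench',W[260,200])
Q=np.concatenate([t['W'].reshape(-1,3)]); C=t['p'].reshape(-1,3).astype(int)
S=s['W'].reshape(-1,3);SC=s['p'].reshape(-1,3).astype(int)
c0=W[214,215]
for nm,P,col in(('top',Q,C),('side',S,SC)):
    m=(np.hypot(*(P[:,:2]-c0[:2]).T)<.11)&(P[:,2]>0.022)
    P=P[m];col=col[m]
    print(nm,len(P),np.nanmin(P,0),np.nanmax(P,0))
    for lo,hi in((.022,.038),(.038,.05),(.05,.08),(.08,.095),(.095,.12),(.12,.15),(.15,.2),(.2,.25)):
        k=(P[:,2]>lo)&(P[:,2]<hi)
        if k.sum()>3:
            r=cv2.minAreaRect(P[k][:,:2].astype(np.float32)*1000)
            print(lo,hi,k.sum(),P[k].mean(0).round(4),np.round(r[0],1),np.round(r[1],1),round(r[2],1))
# dock: white pixels 
m=(np.hypot(*(Q[:,:2]-c0[:2]).T)<.11)&(Q[:,2]>0.028)&(Q[:,2]<.05)&(C.min(1)>140)
r=cv2.minAreaRect(Q[m][:,:2].astype(np.float32)*1000);print('dock',m.sum(),r)
E
```

```text
px 215,214 [0.54098792 0.19414349 0.08057925] dock b [ 0.51461489 -0.21956762  0.01026369] bench [0.40718558 0.23005063 0.00288064]
top 1010 [0.47738572 0.14986192 0.02205832] [0.61460279 0.25435902 0.20032341]
0.022 0.038 273 [0.5449 0.1922 0.0328] [546.8 203.2] [126.   85.3] 11.6
0.038 0.05 97 [0.528  0.1948 0.0423] [547.7 203.5] [122.2  82. ] 9.4
0.05 0.08 283 [0.5565 0.2014 0.0737] [546.8 200.4] [103.2  54.5] 12.2
0.08 0.095 158 [0.5567 0.2013 0.0846] [544.7 201.8] [110.1  56.3] 10.6
0.095 0.12 36 [0.4941 0.1911 0.107 ] [493.7 191.6] [ 4.4 35.1] 13.9
0.12 0.15 55 [0.4986 0.1929 0.135 ] [499.  193.1] [ 7.  36.8] 10.7
0.15 0.2 107 [0.5071 0.1936 0.1764] [507.7 194.5] [12.6 35.3] 10.6
side 1759 [0.47925472 0.14385123 0.02201035] [0.61657905 0.23572582 0.19689421]
0.022 0.038 476 [0.5492 0.172  0.0309] [547.9 199.8] [124.5  93.4] 11.7
0.038 0.05 229 [0.5428 0.1835 0.0434] [548.3 183.4] [ 66.4 128.8] 87.7
0.05 0.08 546 [0.5494 0.1905 0.0687] [550.3 195.6] [105.8  53.2] 11.2
0.08 0.095 268 [0.5491 0.1978 0.0844] [545.4 198.9] [110.4  59.5] 1.2
0.095 0.12 56 [0.4979 0.1845 0.1076] [498.2 190.7] [10.2 39.2] 12.5
0.12 0.15 68 [0.5024 0.1855 0.1347] [502.2 189.8] [12.2 38.4] 21.8
0.15 0.2 116 [0.5091 0.1883 0.1732] [508.1 193.1] [12.3 45.4] 12.1
dock 214 ((546.4300537109375, 203.36465454101562), (124.37665557861328, 84.60691833496094), 11.563311576843262)
```

View pics/crop1.png

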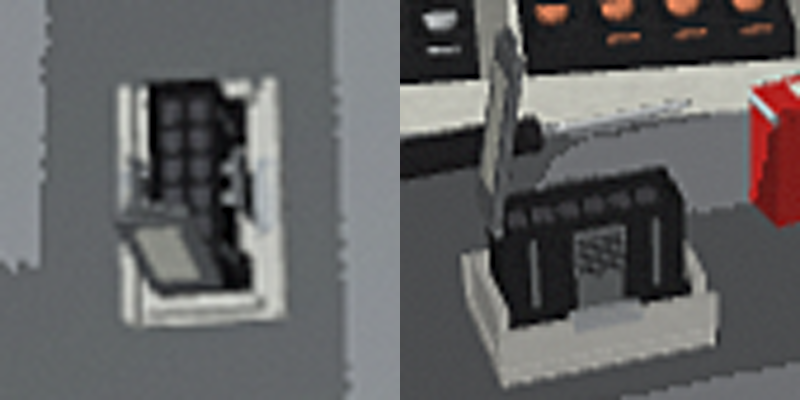

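The crop confirms it: black cassette in the white dock with its lid nearly upright, hinged at the robot-side end, and the ribbed pads at mid-side. Next I work out the move in tool axes.

```bash
cat >> h.py <<'E'
yaw=np.deg2rad(11.5); C0=np.array([.547,.201,.049])
def Rc(): return np.array([[np.cos(yaw),-np.sin(yaw),0],[np.sin(yaw),np.cos(yaw),0],[0,0,1]])
def rep():
    s=state(); M=R.from_rotvec(s['eef_rot']).as_matrix()
    print('t',round(s['clock'],2),'pos',s['ee_pos'].round(4),'cass frame mm',(1000*(Rc().T@(s['ee_pos']-C0))).round(1),'F',s['ft_force'].round(1),'T',s['torque'].round(2),'open',round(s['opening'],4),'grip',round(s['grip_force'],1),'q',s['q'].round(2))
    return s,M
def to(w):  # tool-axes shift to world point
    s,M=rep(); print('shift mm',(1000*M.T@(np.array(w)-s['ee_pos'])).round(1))
E
python3 - <<'E'
from h import *
s,M=rep(); print(M.round(3))
for sg in(1,-1):
    T=np.column_stack([sg*Rc()[:,0],-sg*Rc()[:,1],[0,0,-1]])
    print(sg,np.degrees(R.from_matrix(M.T@T).as_rotvec()).round(1))
    for w in([.42,-.2,.25],C0+Rc()@[-.09,0,.201]):
        print(np.round(w,3),(1000*T.T@(np.array(w)-s['ee_pos'])).round())
E
```

```text
t 0.1 pos [ 0.1742 -0.5736  0.2305] cass frame mm [-519.8 -684.7  181.5] F [ 1.  -0.3  0.3] T [0.02 0.07 0.02] open 0.0853 grip 0.0 q [-1.28  0.31 -0.05  1.21 -0.    1.57]
[[ 0.957  0.291 -0.   ]
 [ 0.291 -0.957  0.001]
 [-0.    -0.002 -1.   ]]
1 [-0.1  0.   5.4]
[ 0.42 -0.2   0.25] [ 315. -317.  -19.]
[0.459 0.183 0.25 ] [ 430. -685.  -19.]
-1 [-0.000e+00 -1.000e-01 -1.746e+02]
[ 0.42 -0.2   0.25] [-315.  317.  -19.]
[0.459 0.183 0.25 ] [-430.  685.  -19.]
```

Call:
servo_tool --steps '[[[0,0,-0.01],[0,0,5.4]],[[0.035,-0.035,-0.01],[0,0,0]],[[0.035,-0.035,0],[0,0,0]],[[0.035,-0.035,0],[0,0,0]],[[0.035,-0.035,0],[0,0,0]],[[0.035,-0.035,0],[0,0,0]],[[0.035,-0.035,0],[0,0,0]],[[0.035,-0.035,0],[0,0,0]],[[0.035,-0.035,0],[0,0,0]],[[0.035,-0.035,0],[0,0,0]]]' --gripper 0

```text
clock: 1.1
ee_pos: [0.4205, -0.2012, 0.2511]
eef_rot: [3.126, 0.314, -0.0]
ft_force: [0.9, 0.0, -0.6]
opening: -0.0
grip_force: 0.0
```

Call:
servo_tool --steps '[[[0.012,-0.038,0],[0,0,0]],[[0.012,-0.038,0],[0,0,0]],[[0.012,-0.038,0],[0,0,0]],[[0.012,-0.038,0],[0,0,0]],[[0.012,-0.038,0],[0,0,0]],[[0.012,-0.038,0],[0,0,0]],[[0,0,0],[0,0,0]],[[0,0,0],[0,0,0]]]'

```text
clock: 1.9
ee_pos: [0.4448, 0.0352, 0.2509]
eef_rot: [3.125, 0.318, -0.001]
ft_force: [0.6, -0.5, 0.2]
opening: -0.0002
grip_force: 0.0
```

```bash
python3 - <<'E'
from h import *
to(C0+Rc()@[-.09,0,.201])
p,d,W=cloud('wrist'); np.savez('w.npz',p=p,W=W); cv2.imwrite('pics/wrist1.png',p[...,::-1])
E
```

```text
t 1.9 pos [0.4448 0.0352 0.2509] cass frame mm [-133.2 -142.1  201.9] F [ 0.6 -0.5  0.2] T [-0.01 -0.01 -0.03] open -0.0002 grip 0.0 q [ 0.08  0.02 -0.36  1.2  -0.    3.02]
shift mm [  43.5 -142.     0.8]
```

View pics/wrist1.png

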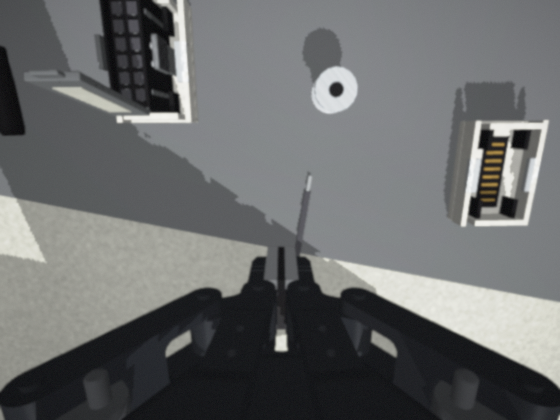

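The wrist view shows the cassette at (140,55) with its lid standing toward (85,90), the reel at (334,90) and the empty dock at (500,172). Joint 6 is near its limit, so I'll use the half-turned grasp and turn back 180° here.

Call:
servo_tool --steps '[[[0,0,0],[0,0,-8.5]],[[0,0,0],[0,0,-8.5]],[[0,0,0],[0,0,-8.5]],[[0,0,0],[0,0,-8.5]],[[0,0,0],[0,0,-8.5]],[[0,0,0],[0,0,-8.5]],[[0,0,0],[0,0,-8.5]],[[0,0,0],[0,0,-8.5]],[[0,0,0],[0,0,-8.5]],[[0,0,0],[0,0,-8.5]]]'

```text
clock: 2.95
ee_pos: [0.445, 0.0329, 0.2511]
eef_rot: [2.088, 2.347, -0.001]
ft_force: [0.0, 0.7, -0.0]
opening: 0.0001
grip_force: 0.0
```

Call:
servo_tool --steps '[[[0,0,0],[0,0,-8.5]],[[0,0,0],[0,0,-8.5]],[[0,0,0],[0,0,-8.5]],[[0,0,0],[0,0,-8.5]],[[0,0,0],[0,0,-8.5]],[[0,0,0],[0,0,-8.5]],[[0,0,0],[0,0,-8.5]],[[0,0,0],[0,0,-8.5]],[[0,0,0],[0,0,-8.5]],[[0,0,0],[0,0,-8.5]]]'

```text
clock: 3.95
ee_pos: [0.4449, 0.0329, 0.2511]
eef_rot: [0.046, -3.141, 0.001]
ft_force: [-0.3, 0.3, -0.0]
opening: -0.0
grip_force: 0.0
```

Call:
servo_tool --steps '[[[0,0,0],[0,0,-5]],[[0,0,0],[0,0,-5]],[[0,0.036,-0.008],[0,0,0]],[[0,0.036,-0.008],[0,0,0]],[[-0.02,0.036,0],[0,0,0]],[[-0.02,0.034,0],[0,0,0]],[[0,0,0],[0,0,0]],[[0,0,0],[0,0,0]]]'

```text
clock: 4.75
ee_pos: [0.4562, 0.1808, 0.2668]
eef_rot: [0.313, -3.125, 0.001]
ft_force: [0.2, -0.2, 0.3]
opening: -0.0001
grip_force: 0.0
```

```bash
python3 - <<'E'
from h import *
to(C0+Rc()@[-.09,0,.201])
s,M=rep(); print(M.round(3))
p,d,W=cloud('wrist'); np.savez('w.npz',p=p,W=W); cv2.imwrite('pics/wrist2.png',p[...,::-1])
L=(W-C0)@Rc()*1000
for z0,z1 in((25,39),(39,46),(52,84),(84,92),(100,130),(130,160),(160,185),(185,205)):
    m=(L[...,2]+49>z0)&(L[...,2]+49<z1)&(abs(L[...,1])<60)&(L[...,0]>-75)&(L[...,0]<90)
    if m.sum()>20:
        r=cv2.minAreaRect(L[m][:,:2].astype(np.float32)); print(z0,z1,m.sum(),'x',np.percentile(L[m][:,0],[1,50,99]).round(1),'y',np.percentile(L[m][:,1],[1,50,99]).round(1),'z',np.median(L[m][:,2]+49).round(1),np.round(r[2],1),np.round(r[1]),np.round(r[0],1))
E
```

```text
t 4.75 pos [0.4562 0.1808 0.2668] cass frame mm [-93.   -1.7 217.8] F [ 0.2 -0.2  0.3] T [-0.01 -0.02  0.02] open -0.0001 grip 0.0 q [ 0.38  0.1  -0.24  1.24 -0.    0.18]
shift mm [-3.   1.7 16.7]
t 4.75 pos [0.4562 0.1808 0.2668] cass frame mm [-93.   -1.7 217.8] F [ 0.2 -0.2  0.3] T [-0.01 -0.02  0.02] open -0.0001 grip 0.0 q [ 0.38  0.1  -0.24  1.24 -0.    0.18]
[[-0.98  -0.199 -0.001]
 [-0.199  0.98  -0.001]
 [ 0.001 -0.001 -1.   ]]
25 39 1044 x [-60.8 -27.7  29.9] y [-39.5  11.9  44. ] z 34.0 90.0 [ 84. 103.] [-9.6  2.3]
39 46 349 x [-58.2 -54.  -10.7] y [-27.    1.7  31.6] z 42.1 89.5 [59. 48.] [-34.5   2.2]
52 84 227 x [-50.2 -49.7  -8.5] y [-26.7   2.7  31. ] z 63.0 4.9 [43. 59.] [-29.8   0.6]
84 92 37 x [-55.6 -55.2 -54.6] y [-14.7   2.4  19.6] z 90.1 89.9 [35.  1.] [-55.    2.5]
100 130 523 x [-53.9 -50.8 -47.7] y [-15.4   2.3  19.8] z 116.4 0.0 [ 7. 36.] [-50.7   2.2]
130 160 167 x [-49.2 -47.1 -44.4] y [-15.4  13.1  20. ] z 135.3 1.4 [ 6. 36.] [-47.    2.2]
```

View pics/wrist2.png

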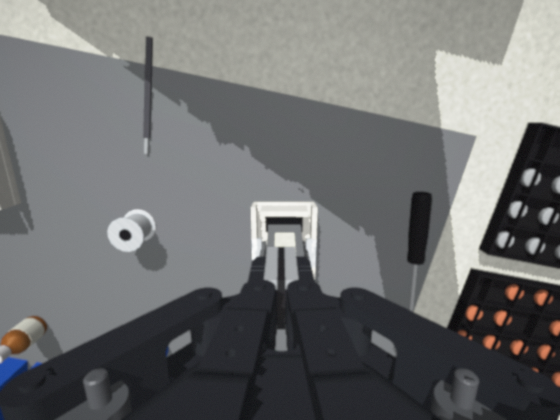

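Measured more closely: the yaw is right, the centre lies about 1 mm (x) and 2 mm (y) farther on, and the lid is at about 1.39 rad. I'll go down behind the lid and then sweep it over.

Call:
servo_tool --steps '[[[0,0.0035,0.03],[0,0,0]],[[0,0,0.035],[0,0,0]],[[0,0,0.031],[0,0,0]],[[-0.015,0,0],[0,0,0]],[[-0.015,0,0.002],[0,0,0]],[[-0.01,0,0.002],[0,0,0]],[[-0.01,0,0.003],[0,0,0]],[[-0.01,0,0.003],[0,0,0]],[[0,0,0],[0,0,0]]]'

```text
clock: 5.7
ee_pos: [0.5151, 0.1969, 0.1608]
eef_rot: [-0.313, 3.126, -0.0]
ft_force: [-1.1, 0.0, -1.3]
opening: -0.0001
grip_force: 0.0
```

```bash
python3 -c "
from h import *
rep()"
```

```text
t 5.7 pos [0.5151 0.1969 0.1608] cass frame mm [-32.1   2.4 111.8] F [-1.1  0.  -1.3] T [-0.03  0.03 -0.01] open -0.0001 grip 0.0 q [ 0.37  0.26 -0.28  1.03 -0.    0.17]
```

Call:
servo_tool --steps '[[[-0.007,0,0.0045],[0,0,0]],[[-0.007,0,0.0045],[0,0,0]],[[-0.007,0,0.0045],[0,0,0]],[[-0.0055,0,0.006],[0,0,0]],[[-0.0055,0,0.006],[0,0,0]],[[-0.005,0,0.006],[0,0,0]],[[-0.003,0,0.006],[0,0,0]],[[-0.003,0,0.006],[0,0,0]],[[-0.003,0,0.006],[0,0,0]],[[0,0,0],[0,0,0]]]'

```text
clock: 6.7
ee_pos: [0.5588, 0.2062, 0.1105]
eef_rot: [0.314, -3.124, 0.001]
ft_force: [-0.3, -0.4, -0.5]
opening: -0.0
grip_force: 0.0
```

Call:
servo_tool --steps '[[[-0.002,0,0.005],[0,0,0]],[[-0.001,0,0.005],[0,0,0]],[[0,0,0.004],[0,0,0]],[[0,0,0.003],[0,0,0]],[[0,0,0.002],[0,0,0]],[[0,0,0],[0,0,0]]]'

```text
clock: 7.3
ee_pos: [0.5619, 0.2069, 0.0924]
eef_rot: [0.314, -3.125, 0.0]
ft_force: [0.2, -0.5, -0.5]
opening: -0.0
grip_force: 0.0
```

```bash
python3 -c "
from h import *
rep()"
```

```text
t 7.3 pos [0.5619 0.2069 0.0924] cass frame mm [15.8  2.8 43.4] F [ 0.2 -0.5 -0.5] T [-0.03 -0.04  0.01] open -0.0 grip 0.0 q [ 0.35  0.4  -0.25  0.92  0.    0.15]
```

Call:
servo_tool --steps '[[[0,0,0.001],[0,0,0]],[[0,0,0.001],[0,0,0]],[[0,0,0],[0,0,0]]]'

```text
clock: 7.6
ee_pos: [0.5621, 0.207, 0.0918]
eef_rot: [-0.314, 3.125, 0.0]
ft_force: [-2.9, -0.1, 7.7]
opening: 0.0002
grip_force: 3.9
```

```bash
python3 -c "
from h import *
rep()
p,d,W=cloud('side'); cv2.imwrite('pics/side2.png',cv2.resize(p[125:210,220:305],(500,500),interpolation=cv2.INTER_CUBIC)[...,::-1])"
```

```text
t 7.6 pos [0.5621 0.207  0.0918] cass frame mm [16.   2.8 42.8] F [-2.9 -0.1  7.7] T [-0.23  0.66  0.05] open 0.0002 grip 3.9 q [ 0.35  0.4  -0.26  0.92  0.    0.15]
```

View pics/side2.png

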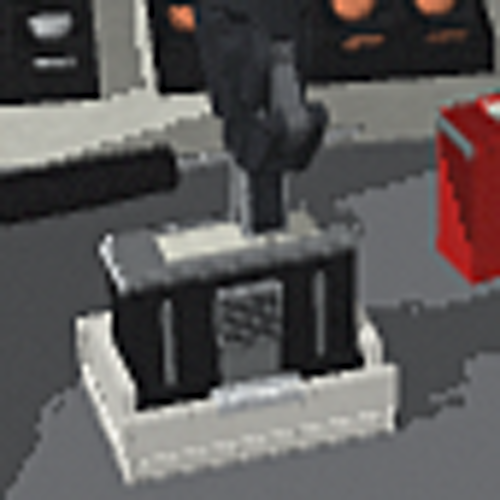

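The lid lies flat across the top of the cassette (crop rows 230–290), under the fingertip. I'll press a touch more, then rise, open and centre over the cassette.

Call:
servo_tool --steps '[[[0,0,0.001],[0,0,0]],[[0,0,0],[0,0,0]]]'

```text
clock: 7.85
ee_pos: [0.5622, 0.207, 0.0917]
eef_rot: [-0.314, 3.125, 0.0]
ft_force: [-4.9, -2.1, 13.6]
opening: 0.0001
grip_force: 6.9
```

Call:
servo_tool --steps '[[[0,0,-0.01],[0,0,0]],[[0,0,-0.02],[0,0,0]],[[0,0,-0.03],[0,0,0]],[[0,0,-0.04],[0,0,0]],[[0.03,0,-0.04],[0,0,0]],[[0.04,0,-0.03],[0,0,0]],[[0,0,0],[0,0,0]],[[0,0,0],[0,0,0]],[[0,0,0],[0,0,0]]]' --gripper 0.085

```text
clock: 8.75
ee_pos: [0.4938, 0.193, 0.2591]
eef_rot: [0.314, -3.125, 0.0]
ft_force: [0.4, 0.5, -0.7]
opening: 0.0848
grip_force: 0.0
```

```bash
python3 - <<'E'
from h import *
rep()
for n in('wrist','top','side'):
    p,d,W=cloud(n)
    L=(W-C0)@Rc()*1000; Z=L[...,2]+49
    if n=='wrist': cv2.imwrite('pics/wrist3.png',p[...,::-1])
    for z0,z1 in((28,38),(39,46),(76,85),(87,98)):
        m=(Z>z0)&(Z<z1)&(abs(L[...,1])<60)&(abs(L[...,0])<85)
        if m.sum()>20:
            r=cv2.minAreaRect(L[m][:,:2].astype(np.float32)); print(n,z0,m.sum(),'x',np.percentile(L[m][:,0],[0,1,50,99,100]).round(1),'y',np.percentile(L[m][:,1],[0,1,50,99,100]).round(1),'z',np.median(Z[m]).round(1),np.round(r[2],1),np.round(r[1]),np.round(r[0],1))
    m=(Z>87)&(Z<98)&(abs(L[...,1])<30)&(abs(L[...,0])<75)
    if m.sum()>50:
        A=np.c_[L[m][:,:2],np.ones(m.sum())]; print('lid slope',np.linalg.lstsq(A,Z[m],rcond=None)[0].round(3))
E
```

```text
t 8.75 pos [0.4938 0.193  0.2591] cass frame mm [-53.7   2.8 210.1] F [ 0.4  0.5 -0.7] T [ 0.04 -0.   -0.  ] open 0.0848 grip 0.0 q [ 0.37  0.17 -0.17  1.23 -0.    0.17]
wrist 28 1533 x [-60.9 -59.8  -7.9  62.3  65.8] y [-39.9 -39.6   7.4  43.9  44.3] z 34.1 90.0 [ 84. 127.] [2.4 2.2]
wrist 39 442 x [-58.2 -57.7 -52.8  61.3  61.8] y [-27.4 -27.2   2.5  31.   32.2] z 42.2 89.5 [ 60. 120.] [2.  1.9]
wrist 76 275 x [-50.  -49.9   0.3  16.6  16.7] y [-26.6 -26.6  26.1  31.6  31.7] z 81.9 90.0 [58. 67.] [-16.6   2.6]
wrist 87 3179 x [-53.1 -52.1  -2.2  58.4  61.1] y [-15.9 -15.3   1.6  19.6  20.2] z 92.3 0.6 [114.  36.] [4.  2.1]
lid slope [4.0000e-03 3.0000e-03 9.2219e+01]
top 28 162 x [-62.8 -61.8 -23.1  61.8  63.7] y [-40.5 -40.4 -21.6  43.   43.6] z 34.0 88.7 [ 83. 127.] [-0.4  0.6]
top 39 69 x [-59.7 -59.6 -54.9  58.8  58.8] y [-40.5 -31.9  -0.8  35.1  41. ] z 42.1 89.9 [ 81. 118.] [-0.5  0.2]
top 87 269 x [-53.9 -52.6  20.3  57.5  59.7] y [-15.3 -14.9   0.4  19.7  20.1] z 92.3 89.8 [ 35. 114.] [2.9 2.4]
lid slope [ 5.0000e-03 -1.4000e-02  9.2147e+01]
side 28 339 x [-61.3 -60.4  -4.3  61.3  62.7] y [-46.6 -45.4 -32.   39.5  42. ] z 33.6 0.2 [124.  89.] [ 0.7 -2.2]
side 39 144 x [-58.8 -58.6 -12.9  61.2  61.8] y [-32.9 -32.4 -18.3  27.   30.8] z 42.8 89.9 [ 63. 121.] [ 1.5 -1. ]
side 76 147 x [-50.2 -50.   -2.7  49.7  51.4] y [-31.3 -30.4 -17.7  -2.   18. ] z 80.4 72.3 [ 36. 107.] [ -4.2 -15.5]
side 87 397 x [-53.2 -51.7   0.5  57.5  60.7] y [-24.  -21.2  -4.2  18.9  20.2] z 92.3 0.1 [114.  44.] [ 3.8 -2. ]
lid slope [2.0000e-03 2.6000e-02 9.2177e+01]
```

View pics/wrist3.png

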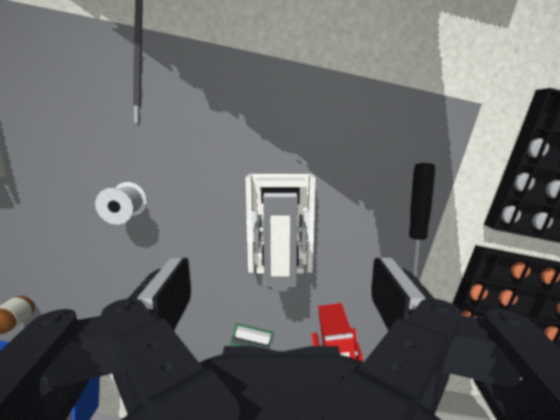

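The picture shows the lid shut and flat (slope about 0, z 92 mm) at (280,235), with the catch pads at (255,235) and (305,235). The centre is at about (+1, +2.2) mm in my frame. I'll move over it and go down.

Call:
servo_tool --steps '[[[-0.027,-0.0005,0.02],[0,0,0]],[[-0.028,0,0.03],[0,0,0]],[[0,0,0.03],[0,0,0]],[[0,0,0.03],[0,0,0]],[[0,0,0.03],[0,0,0]],[[0,0,0.025],[0,0,0]],[[0,0,0.02],[0,0,0]],[[0,0,0.015],[0,0,0]],[[0,0,0.012],[0,0,0]],[[0,0,0],[0,0,0]]]'

```text
clock: 9.9
ee_pos: [0.5461, 0.2028, 0.0452]
eef_rot: [0.314, -3.122, 0.002]
ft_force: [0.1, 1.0, -0.1]
opening: 0.0849
grip_force: 0.0
```

Call:
servo_tool --steps '[[[0,0,0],[0,0,0]],[[0,0,0],[0,0,0]],[[0,0,0],[0,0,0]]]' --gripper 0.06 --newtons 30

```text
clock: 10.2
ee_pos: [0.5483, 0.2038, 0.0487]
eef_rot: [-0.314, 3.124, 0.001]
ft_force: [-0.0, 0.3, -0.3]
opening: 0.0599
grip_force: 0.0
```

```bash
python3 -c "
from h import *
rep()"
```

```text
t 10.2 pos [0.5483 0.2038 0.0487] cass frame mm [ 1.9  2.4 -0.3] F [-0.   0.3 -0.3] T [0.03 0.02 0.  ] open 0.0599 grip 0.0 q [ 0.36  0.42 -0.34  0.81 -0.    0.16]
```

Call:
servo_tool --steps '[[[0.001,0,0.002],[0,0,0]],[[0,0,0],[0,0,0]],[[0,0,0],[0,0,0]]]' --gripper 0.053

```text
clock: 10.5
ee_pos: [0.5476, 0.2035, 0.0465]
eef_rot: [-0.314, 3.124, 0.0]
ft_force: [1.7, -0.6, 2.9]
opening: 0.053
grip_force: 2.8
```

```bash
python3 -c "
from h import *
rep()"
```

```text
t 10.5 pos [0.5476 0.2035 0.0465] cass frame mm [ 1.1  2.4 -2.5] F [ 1.7 -0.6  2.9] T [-0.1  -0.41 -0.04] open 0.053 grip 2.8 q [ 0.36  0.42 -0.34  0.81 -0.    0.16]
```

Centred: there is almost no sideways force. Now I'll pinch the catches home.

Call:
servo_tool --steps '[[[0,0,0],[0,0,0]],[[0,0,0],[0,0,0]],[[0,0,0],[0,0,0]],[[0,0,0],[0,0,0]],[[0,0,0],[0,0,0]]]' --gripper 0.03 --newtons 45

```text
clock: 11.0
ee_pos: [0.5474, 0.2031, 0.0473]
eef_rot: [-0.314, 3.124, -0.001]
ft_force: [-1.6, -2.6, 13.5]
opening: 0.0421
grip_force: 45.1
```

```bash
python3 -c "
from h import *
rep()"
```

```text
t 11.0 pos [0.5474 0.2031 0.0473] cass frame mm [ 0.9  2.  -1.7] F [-1.6 -2.6 13.5] T [-0.56  0.23 -0.01] open 0.0421 grip 45.1 q [ 0.36  0.42 -0.34  0.81 -0.    0.16]
```

Call:
servo_tool --steps '[[[0,0,-0.002],[0,0,0]],[[0,0,-0.002],[0,0,0]],[[0,0,-0.002],[0,0,0]],[[0,0,-0.002],[0,0,0]],[[0,0,0],[0,0,0]]]'

```text
clock: 11.5
ee_pos: [0.546, 0.2032, 0.0535]
eef_rot: [0.315, -3.125, 0.0]
ft_force: [0.2, 0.2, -2.9]
opening: 0.0415
grip_force: 46.3
```

```bash
python3 -c "
from h import *
rep()
p,d,W=cloud('side'); cv2.imwrite('pics/side3.png',cv2.resize(p[125:210,220:305],(500,500),interpolation=cv2.INTER_CUBIC)[...,::-1])"
```

```text
t 11.5 pos [0.546  0.2032 0.0535] cass frame mm [-0.5  2.4  4.5] F [ 0.2  0.2 -2.9] T [ 0.01  0.   -0.06] open 0.0415 grip 46.3 q [ 0.36  0.41 -0.34  0.82  0.    0.16]
```

View pics/side3.png

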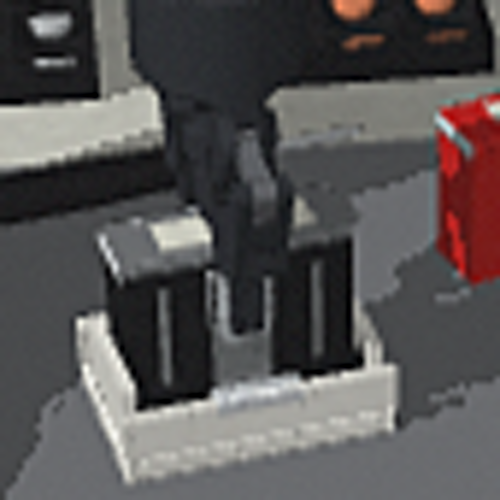

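The finger is on the pad, but the rise is unclear from this crop, so I'll measure the lid height.

```bash
cat >> h.py <<'E'
def lid():
    for n in('top','side'):
        p,d,W=cloud(n); L=(W-C0)@Rc()*1000; Z=L[...,2]+49; zz=state()['ee_pos'][2]*1000
        m=(Z>87)&(Z<zz+75)&(abs(L[...,1]-2)<15)&(abs(L[...,0])<62)&(abs(L[...,0])>25)
        if m.sum()>20:
            z=Z[m]; print(n,m.sum(),'lid z pct',np.percentile(z,[5,25,50,75,95]).round(1))
            k=abs(z-np.median(z))<6
            A=np.c_[L[m][k][:,:2],np.ones(k.sum())]; print(' slope',np.linalg.lstsq(A,z[k],rcond=None)[0].round(3),'x',np.percentile(L[m][k][:,0],[1,99]).round(1),'y',np.percentile(L[m][k][:,1],[1,99]).round(1))
E
python3 -c "
from h import *
lid()"
```

```text
top 76 lid z pct [ 94.4  96.2  97.5  98.7 101.3]
 slope [3.1000e-02 3.3000e-02 9.8777e+01] x [-54.   -5.3] y [-12.9   6.9]
side 143 lid z pct [ 94.2  96.6  98.   99.  101.2]
 slope [-3.0000e-03 -6.0000e-03  9.7991e+01] x [-53.8  57.9] y [-12.5  16.3]
```

The lid has risen 6 mm, so the cassette is unlatched and carried. I'll keep lifting straight up.

Call:
servo_tool --steps '[[[0,0,-0.006],[0,0,0]],[[0,0,-0.008],[0,0,0]],[[0,0,-0.008],[0,0,0]],[[0,0,-0.008],[0,0,0]],[[0,0,-0.01],[0,0,0]],[[0,0,-0.01],[0,0,0]],[[0,0,-0.012],[0,0,0]],[[0,0,-0.012],[0,0,0]],[[0,0,-0.012],[0,0,0]],[[0,0,-0.012],[0,0,0]]]'

```text
clock: 12.65
ee_pos: [0.5467, 0.2033, 0.1529]
eef_rot: [-0.314, 3.125, 0.0]
ft_force: [0.3, -0.2, -3.2]
opening: 0.042
grip_force: 46.4
```

Call:
servo_tool --steps '[[[0,0,-0.01],[0,0,0]],[[0,0,-0.006],[0,0,0]],[[0,0,-0.003],[0,0,0]],[[0,0,0],[0,0,0]],[[0,0,0],[0,0,0]],[[0,0,0],[0,0,0]],[[0,0,0],[0,0,0]]]'

```text
clock: 13.35
ee_pos: [0.5463, 0.2032, 0.1702]
eef_rot: [0.314, -3.125, 0.0]
ft_force: [0.0, 0.5, -4.6]
opening: 0.0421
grip_force: 46.4
```

```bash
python3 -c "
from h import *
rep(); lid()
p,d,W=cloud('side'); cv2.imwrite('pics/side4.png',cv2.resize(p[70:210,190:330],(560,560),interpolation=cv2.INTER_CUBIC)[...,::-1])"
```

```text
t 13.35 pos [0.5463 0.2032 0.1702] cass frame mm [ -0.3   2.3 121.2] F [ 0.   0.5 -4.6] T [ 0.   -0.02 -0.01] open 0.0421 grip 46.4 q [ 0.36  0.31 -0.19  1.07  0.    0.16]
top 167 lid z pct [148.6 192.6 213.9 215.6 217.8]
 slope [3.30000e-02 1.00000e-02 2.15949e+02] x [-55.2  32.4] y [-12.8  13. ]
side 217 lid z pct [146.2 182.3 213.6 215.1 216.2]
 slope [2.00000e-03 5.00000e-03 2.14426e+02] x [-53.6  58.4] y [-12.5  16.3]
```

View pics/side4.png

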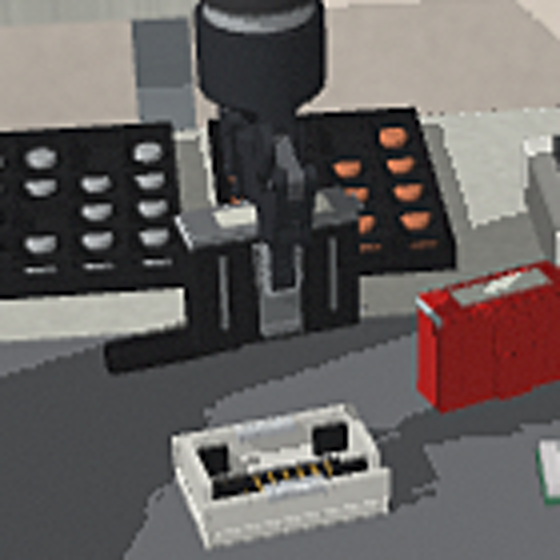

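The cassette hangs level with its lid shut above the now empty dock (crop (280,470)). Its underside is about 134 mm up and the grip is steady, so I'm handing in.

```bash
python3 -c "
from h import *
rep(); print(hand_in())"
```

```text
t 13.5 pos [0.5464 0.2032 0.1705] cass frame mm [-1.000e-01  2.300e+00  1.215e+02] F [-0.7 -0.1 -3.2] T [ 0.02 -0.03  0.04] open 0.0414 grip 46.4 q [ 0.36  0.31 -0.19  1.07  0.    0.16]
the job is handed in; nothing more can be done
None
```

The lid was shut while the cassette was still latched, then the cassette was lifted out by its pinched catches and handed in at 13.5 s, held level and still above its dock with the underside about 13 cm over the bench.

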